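# Tip the polish tin flat and flip the brush box shut

### The job

In the open brush box the round polish tin stands on its edge and keeps the lid from closing. While the lid still stands open, push the tin over with the fingertips so that it lies flat on the floor of the box, then push the lid over and press it fully shut. Only push: pick nothing up, leave the shoe last, shoe horn and brush where they are, and finish with the hand clear.

Things in the scene. Friction and masses are not known exactly. Their poses are not given: they have to be found in the camera images.
- basin: Green enamel basin, upside down, fixed: 100 mm high, flat platform on top 426 mm across, rim on the table 536 mm across. Origin: centre of its underside, on the table; z up.
- brush_box: Open wooden box fixed on the basin, outside 104 (x) by 146 (y) by 52 (z, rim height without lid) mm; walls and floor 8 mm thick, so inside 88 by 130 mm and 44 mm deep. Origin: centre of its underside; z up; its +x axis points to the hinged side (away from the robot, yaw within 0.25 rad).
- lid (a joint): Angle of the box's flat lid: 0 shut on the rim, about 1.57 upright, 2.3 its stop, leaning back away from the box. Starts open between 1.85 and 2.15. Stiff friction hinge: it stays where it is left and must be pushed all the way (about 1.5 to 3 N at the free edge).
- lid_hinge (a point): Middle of the hinge axis, on the far (+x) rim of the box, 52 mm from the box's centre line and 52 mm above its underside; the axis runs along the box's y. Turns with the lid: when shut its axes are parallel to those of the box.
- lid_edge (a point): Middle of the lid's free edge, on its outer face (the top when shut). The lid is a wooden board 104 (hinge to free edge) by 146 mm, 8 mm thick, 150 g, without a handle; its inner face passes through the hinge axis. Axes as for the hinge point.
- tin: Closed round metal polish tin, 76 mm diameter, 26 mm thick, about 120 g, loose. Origin: its centre. Its y axis is the axis of the disc: level when it stands on its edge, vertical when it lies flat. It starts standing on the box floor near the box's +y end, its disc axis within 0.12 rad of the box's y axis, top about 32 mm above the rim; it has room to fall flat only towards the box's -y end.
- shoe_last: Bystander: loose steel cobbler's last on the basin beside the box, foot-shaped sole 202 mm long (x) by 68 mm wide, 74 mm high on a short foot, 1.6 kg. Origin: centre of its underside, z up.
- shoe_horn: Bystander: loose beige plastic shoe horn lying on the basin behind the box, 166 mm long (y), 46 mm wide, 9 mm high. Origin: centre of its underside.
- brush: Bystander: loose shoe brush on the table beside the basin, bristles down, 150 (x) by 48 by 40 mm. Origin: centre of its underside.
There are look-alikes about, which are no part of the job. What is meant by the tin is not green or purple, and is the smaller of those in its own colour.

How it is judged:
On the way, in this order (a step that is already met when the one before it is completed fails the run):
1. the tin lies flat in the box while the lid still stands open ((angle between tin's own y axis and vertical below 0.15 rad or angle between tin's own y axis and vertical above 2.99 rad) and z of tin in the frame of brush_box between 0.012 and 0.026 m and x of tin in the frame of brush_box between -0.044 and 0.044 m and y of tin in the frame of brush_box between -0.065 and 0.065 m and value of joint lid above 1.3 rad), for 0.2 s.
2. the lid is shut over it (value of joint lid below 0.06 rad), for 0.2 s.
At the end, for the whole second after the job is handed in: The lid is shut (within 0.06 rad) and the tin lies flat (within 0.15 rad) on the floor inside the box, at rest (value of joint lid below 0.06 rad and (angle between tin's own y axis and vertical below 0.15 rad or angle between tin's own y axis and vertical above 2.99 rad) and z of tin in the frame of brush_box between 0.012 and 0.026 m and x of tin in the frame of brush_box between -0.044 and 0.044 m and y of tin in the frame of brush_box between -0.065 and 0.065 m and linear speed of tin below 0.02 m/s); the robot touches nothing.
It fails at once if the tin is lifted off the box floor (its centre more than 60 mm above the box's underside) (z of tin in the frame of brush_box above 0.06 m).
It fails at once if the shoe last is moved more than 20 mm (distance of shoe_last from where it was at the start of the episode above 0.02 m).
It fails at once if the shoe horn is moved more than 20 mm (distance of shoe_horn from where it was at the start of the episode above 0.02 m).
It fails at once if the brush is moved more than 20 mm (distance of brush from where it was at the start of the episode above 0.02 m).
It also fails if it takes over 43 s, if anything falls off the work surface, if the arm or the gripper's body presses on something with over 40 N, if the wrist force passes 120 N, or if a joint passes its speed limit or range.

### The arm

A 6-joint arm with a two-finger parallel gripper is mounted at the origin on the work surface. World frame = base frame: x ahead of the robot, y to its left, z up, the work surface at z = 0. Lengths are in m, angles in rad, forces in N, time in s.
With the tool pointing down it reaches from about 0.325 to 0.925 m from the base axis. Payload 3.1 kg.
Tool frame: the origin (TCP) lies midway between the tips of the shut fingers; the grasp point (between the pads) lies 19 mm behind it (arm.grip_depth is the distance from the TCP to the grasp point, in m); z points along the fingers, y is the direction in which the jaws open and shut (so a half turn about z gives the same grasp; the last joint's range is limited). The gripper opens to 85 mm and grips with 20 to 120 N. Pads are 22 mm wide; open, the fingers measure 114 mm over their backs; the gripper's body (76 mm by 85 mm) begins 54 mm behind the grasp point. The pads swing forward as they close: fully open they stand 13 mm farther back than shut.
Start: joints at [-1.431, 0.217, 1.613, -0, 1.311, -0.112], TCP at [0.156, -0.605, 0.231] pointing down, gripper open.
Joint ranges: [-2.75, 2.75], [-0.78, 2.1], [0.31, 2.55], [-1.13, 4.27], [0.13, 2.63], [-2.58, 2.58]. Speed limits (rad/s): [2.79, 2.79, 3.14, 3.14, 3.14, 3.14].

### API

Orientations are given as a rotation vector (axis times angle).
In Python, from bench import arm gives the robot as it stands. The module is installed in compiled form; this text tells all that it offers.
- The arm moves only by the tool apply_moves, never from a script. Its argument "series" is one flat list of numbers, 7 for each row, row after row: the shift along the world's x, y, z in cm, then the turn, a rotation vector about the world's x, y, z in rad, then the opening, from -1 (shut) to 1 (fully open). In form: [dx, dy, dz, ax, ay, az, jaw, dx, dy, dz, ax, ay, az, jaw, ...]. A call has 1 to 12 rows; each row is the pose to reach, as a shift and turn from the pose commanded when the call began; what a row does not reach only later rows make up. A row lasts 1/12 s, in which the tool goes at most 41.7 mm and 7.16 degrees, less where a joint would pass 70% of its speed; a pose out of reach is approached as far as the arm can. A call with a gripper value outside its range is refused whole. The fingers move at their own pace and stop on an object; "squeeze" is the grip in N (left out, the last holds). Time passes only in rows, so rows that repeat a pose let the fingers close. It gives the time, the measured TCP pose, the force and the opening at its end, in the units of the state.
- arm.get_state(): the state, without advancing time (a new reading comes with each control period).
- arm.get_image(name): name is "side" or "top" or "wrist"; returns a dict with "pixels" (400x640x3 uint8, red, green, blue), "camera_matrix" (3x3 intrinsics, pixels), "k1" (the pictures are not rectified: a ray, as slopes to the right and down, at radius r is drawn at 1 + k1 r^2 times it, then the intrinsics apply), "origin" and "rotation" of the camera in the world; the wrist camera has in their place "hand_eye" (4x4, takes a point from camera to tool coordinates, whose origin is the TCP and whose axes are the flange's). Camera axes: x right, y down, z forward; pixel columns grow to the right and rows downward; lengths in m; the calibration is good to about 2 mm. A picture is of the moment at which its call begins: read the wrist's pose just before it. There is no depth.
- arm.close_job(): hands the job in, once; it reports no verdict.
Trained networks look in a picture, given as the dict that the camera call returned (one of the last four; its "shot" number tells which), for a name from the list of things; names that differ only in an ending like _2 or _b are one class to them, and where a whole thing is asked for, a point or a joint stands for the part that bears it (a point fixed in the world has none). Each returns a list of dicts, best first, with "p" (0 to 1); they miss things now and then, are a little off and sometimes report something else, mostly with a low value. They report only what shows in the picture. A call takes as long as a camera call. They do not tell look-alikes from the thing itself.
- arm.search_frame(thing, picture): "xy" ([column, row] in pixels, amid what is visible of it).
- arm.outline_of(thing, picture): "pixels" (400x640 bool, what is visible of it) and "xy" ([column, row] in pixels, amid what is visible of it).
- arm.spot_point(thing, picture): "xy" ([column, row] in pixels: a listed point, or the origin of a listed thing).
The state is a dict: "time": time; "joint_positions": joint angles; "joint_velocities": joint speeds; "joint_torque": joint torques, N m; "position": TCP position; "ee_rot": TCP orientation; "contact_force": force on the tool from outside, world axes, zero at the start; "moment": the same for the moment, N m; "width": finger opening in m.
Only numpy, scipy, OpenCV 4.12 (cv2) and the standard library are available. Lean on these libraries where they do the work, as an engineer would, in place of code of your own. Each camera call takes 0.05 s, during which the arm holds its last target. There are 200 camera calls.

## Working session

There is one attempt and no reset: what is moved stays moved. The work goes in short steps, Python scripts to look and compute and a tool call to move; the robot and the scene stay as the last step left them, time stands still between calls to the robot, and variables do not carry over. Pictures are saved under pics/ and viewed, about 8 in all and at most 12, crops included, and the job is handed in when it is done.

Besides the shell and the picture viewer there is one more tool, called after "Call:" as name(argument=value, ...) on one line, values as JSON. apply_moves: Moves the arm, as the interface text tells. Its arguments: {"type":"object","properties":{"series":{"type":"array","items":{"type":"number"}},"squeeze":{"type":"number"}},"required":["series"]}

```bash
mkdir -p pics; cat > h.py <<'E'
import numpy as np, cv2
from bench import arm
from scipy.spatial.transform import Rotation as R
def ray(im,xy):
    K=np.array(im["camera_matrix"]);d=np.array([[(xy[0]-K[0,2])/K[0,0],(xy[1]-K[1,2])/K[1,1]]])[0]
    u=d.copy()
    for _ in range(20): u=d/(1+im["k1"]*(u@u))
    v=np.array([u[0],u[1],1.])
    return np.array(im["origin"]),np.array(im["rotation"])@v
def atz(im,xy,z):
    o,v=ray(im,xy); return o+v*(z-o[2])/v[2]
def proj(im,P):
    c=np.array(im["rotation"]).T@(np.array(P)-im["origin"]);u=c[:2]/c[2];u=u*(1+im["k1"]*(u@u))
    K=np.array(im["camera_matrix"]);return np.array([K[0,0]*u[0]+K[0,2],K[1,1]*u[1]+K[1,2]])
def tri(a,pa,b,pb):
    o1,v1=ray(a,pa);o2,v2=ray(b,pb);v1=v1/np.linalg.norm(v1);v2=v2/np.linalg.norm(v2)
    t=np.linalg.lstsq(np.c_[v1,-v2],o2-o1,rcond=None)[0]
    p,q=o1+t[0]*v1,o2+t[1]*v2
    return (p+q)/2,np.linalg.norm(p-q)
def save(n,im,crop=None,f=1):
    p=im["pixels"][:,:,::-1]
    if crop: p=p[crop[1]:crop[3],crop[0]:crop[2]]
    cv2.imwrite("pics/"+n,cv2.resize(p,None,fx=f,fy=f,interpolation=cv2.INTER_CUBIC))
E
python3 - <<'E'
from h import *
np.set_printoptions(precision=3,suppress=True)
s=arm.get_image("side");t=arm.get_image("top")
save("s1.png",s);save("t1.png",t)
print(arm.get_state())
for n,im in(("s",s),("t",t)):
    print(n,im["origin"],im["rotation"],im["k1"],im["camera_matrix"])
    for th in ["basin","brush_box","lid_hinge","lid_edge","tin","shoe_last","shoe_horn","brush"]:
        print(th,[(np.round(d["xy"]),round(d["p"],2)) for d in arm.spot_point(th,im)])
E
```

```text
{'time': 0.1, 'joint_positions': array([-1.431,  0.218,  1.615,  0.   ,  1.311, -0.112]), 'joint_velocities': array([ 0.001, -0.001, -0.005,  0.   , -0.001,  0.001]), 'joint_torque': array([ -0.001, -39.807, -30.497,  -0.   ,   0.004,   0.   ]), 'position': array([ 0.156, -0.605,  0.23 ]), 'ee_rot': array([-3.115, -0.394,  0.   ]), 'contact_force': array([ 0.405,  0.019, -0.734]), 'moment': array([ 0.038, -0.03 ,  0.042]), 'width': 0.08548770646610024}
s [-0.044  0.558  1.082] [-1.     2.575 -0.929] 0.035280910141274616 [[405.176   0.    313.726]
 [  0.    405.176 195.844]
 [  0.      0.      1.   ]]
basin [(array([275., 216.]), 0.8)]
brush_box [(array([296., 189.]), 0.66)]
lid_hinge [(array([283., 172.]), 0.56)]
lid_edge [(array([267., 143.]), 0.85)]
tin [(array([303., 140.]), 0.84), (array([376., 191.]), 0.8), (array([290., 188.]), 0.74), (array([307., 347.]), 0.64)]
shoe_last [(array([251., 215.]), 0.92)]
shoe_horn [(array([240., 172.]), 0.68)]
brush [(array([362., 160.]), 0.7)]
t [ 0.393 -0.046  1.738] [-2.213  2.184 -0.025] -0.10985618467332531 [[516.669   0.    320.776]
 [  0.    516.669 195.073]
 [  0.      0.      1.   ]]
basin [(array([302., 161.]), 0.9)]
brush_box [(array([322., 166.]), 0.74)]
lid_hinge [(array([323., 145.]), 0.9)]
lid_edge [(array([317., 121.]), 0.81), (array([310., 164.]), 0.18)]
tin [(array([384., 217.]), 0.75), (array([222., 271.]), 0.68), (array([391., 112.]), 0.65), (array([307., 164.]), 0.5), (array([272., 162.]), 0.45)]
shoe_last [(array([271., 166.]), 0.79), (array([300., 157.]), 0.34)]
shoe_horn [(array([301., 109.]), 0.94)]
brush [(array([425., 178.]), 0.55)]
```

```bash
sed -i 's/np.array(im\["rotation"\])/R.from_rotvec(im["rotation"]).as_matrix()/g' h.py
python3 - <<'E'
from h import *
np.set_printoptions(precision=3,suppress=True)
s=arm.get_image("side");t=arm.get_image("top")
save("c1.png",s,(190,100,410,260),3);save("c2.png",t,(190,80,450,240),3)
P={"brush_box":((296,189),(322,166)),"hinge":((283,172),(323,145)),"edge":((267,143),(317,121)),"tin":((290,188),(307,164)),"last":((251,215),(271,166)),"horn":((240,172),(301,109)),"brush":((362,160),(425,178)),"basin":((275,216),(302,161))}
for k,(a,b) in P.items(): print(k,*tri(s,a,t,b))
E
```

```text
brush_box [ 0.541 -0.03   0.102] 0.001769114711065095
hinge [ 0.603 -0.034  0.133] 0.004887302082693607
edge [ 0.657 -0.019  0.234] 0.014040916738262911
tin [0.537 0.011 0.147] 0.0172788211538606
last [0.546 0.138 0.125] 0.02164462243411595
horn [0.725 0.04  0.101] 0.0010197275263614152
brush [ 0.521 -0.376 -0.013] 0.01183464146562466
basin [0.569 0.04  0.003] 0.0035291238632937046
```

View pics/c1.png

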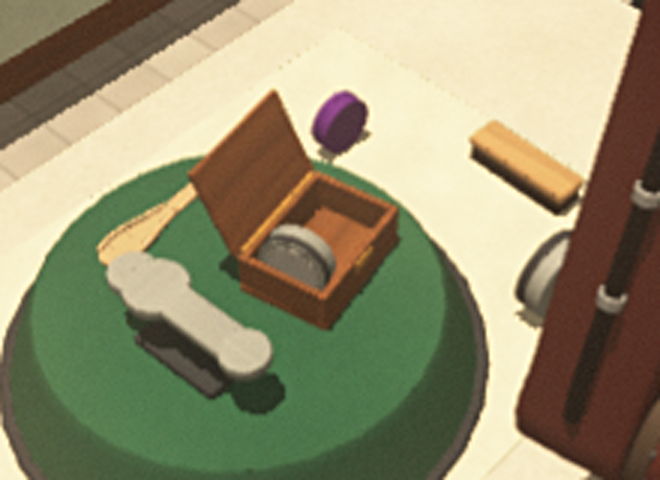

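View pics/c2.png

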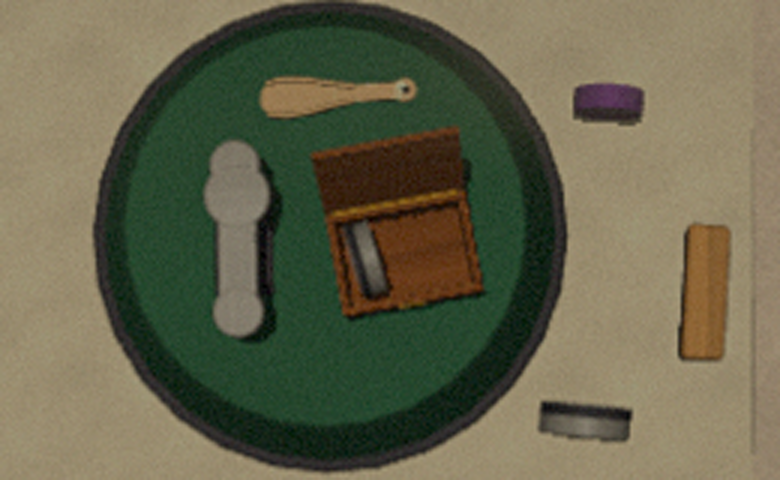

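The tin in the box (crop 2 at ~(368,258), full (312,166)) is the smaller grey one. The larger grey tin (384,217), the purple tin (391,112) and another at (222,271) stand outside the box and are look-alikes. Next I'll work out the box yaw from its rim corners.

```bash
python3 - <<'E'
from h import *
from scipy.optimize import least_squares
np.set_printoptions(precision=3,suppress=True)
s=arm.get_image("side");t=arm.get_image("top")
f=lambda x,y:(190+x/3,80+y/3)
g=lambda x,y:(190+x/3,100+y/3)
L=.104
def lid(a,y,outer=.0): # edge pt in box frame
    return np.array([.052-L*np.cos(a)+outer*np.sin(a)*1,y,.052+L*np.sin(a)+outer*np.cos(a)])
obs=[(t,f(347,317),(-.052,.073,.052)),(t,f(484,292),(-.052,-.073,.052)),
 (s,g(327,327),(-.052,.073,0)),(s,g(398,210),(-.052,-.073,.052)),(s,g(330,283),(-.052,.073,.052))]
lo=[(t,f(312,153),.073),(t,f(458,128),-.073),(s,g(190,176),.073),(s,g(274,92),-.073)]
def w(p,q):
    c,n=np.cos(p[2]),np.sin(p[2]);return [p[0]+c*q[0]-n*q[1],p[1]+n*q[0]+c*q[1],.1+q[2]]
def res(p):
    return np.concatenate([proj(i,w(p,q))-x for i,x,q in obs]+[proj(i,w(p,lid(p[3],y,.004)))-x for i,x,y in lo])
r=least_squares(res,[.541,-.03,0.1,2.]);print(r.x,r.fun.reshape(-1,2))
p=r.x
# tin top: crop top view
for x,y in((352,222),(374,296),(366,221),(387,292)): 
    q=atz(t,f(x,y),.17);d=q[:2]-p[:2];c,n=np.cos(p[2]),np.sin(p[2]);print("tin rim z.17 box frame",c*d[0]+n*d[1],-n*d[0]+c*d[1])
m=arm.outline_of("tin",t)
for o in m:
    if abs(o["xy"][0]-310)<12: 
        ys,xs=np.nonzero(o["pixels"]);print(o["p"],o["xy"],xs.min(),xs.max(),ys.min(),ys.max())
# predicted for tin at y candidates
for y in (.035,.04,.045,.05): print(y,[np.round((proj(t,w(p,(x0,y+dy,z)))-(190,80))*3) for x0,dy,z in((0,-.013,.084),(0,.013,.084),(.038,-.013,.046),(-.038,-.013,.046))])
E
```

```text
[ 0.543 -0.041  0.204  2.046] [[-0.408 -0.233]
 [ 0.533 -0.925]
 [ 0.514  0.756]
 [ 1.068 -1.92 ]
 [-0.667  4.713]
 [-0.035  0.624]
 [ 0.448 -0.559]
 [-0.122 -0.972]
 [-0.292 -1.856]]
tin rim z.17 box frame 0.03996154044144088 0.04815088982313237
tin rim z.17 box frame -0.0383002551620296 0.04046402188424651
tin rim z.17 box frame 0.038239114579572145 0.03398902884337295
tin rim z.17 box frame -0.0368236412453086 0.02675482555480241
0.61 [309.5, 163.8] 304 318 154 179
0.035 [array([384., 254.]), array([359., 259.]), array([378., 222.]), array([392., 294.])]
0.04 [array([380., 255.]), array([354., 260.]), array([373., 223.]), array([387., 295.])]
0.045 [array([375., 256.]), array([349., 261.]), array([369., 224.]), array([383., 296.])]
0.05 [array([370., 257.]), array([344., 262.]), array([364., 224.]), array([378., 297.])]
```

Call:
apply_moves(series=[0, 0, 10, 0, 0, 0, -1, 0, 0, 10, 0, 0, 0, -1, 0, 0, 10, 0, 0, -0.05, -1, 36.9, 65.2, 10, 0, 0, -0.05, -1, 36.9, 65.2, 10, 0, 0, -0.05, -1, 36.9, 65.2, 10, 0, 0, -0.05, -1, 36.9, 65.2, 10, 0, 0, -0.05, -1, 36.9, 65.2, 10, 0, 0, -0.05, -1, 36.9, 65.2, 10, 0, 0, -0.05, -1, 36.9, 65.2, 10, 0, 0, -0.05, -1, 36.9, 65.2, 10, 0, 0, -0.05, -1, 36.9, 65.2, 10, 0, 0, -0.05, -1], squeeze=40)

```text
time: 2.15
position: [0.3409, -0.2771, 0.3316]
ee_rot: [3.125, 0.315, 0.001]
contact_force: [0.9, -0.4, -0.2]
width: 0.0
```

Call:
apply_moves(series=[17.5, 31, 0, 0, 0, 0, -1, 17.5, 31, 0, 0, 0, 0, -1, 17.5, 31, 0, 0, 0, 0, -1, 17.5, 31, 0, 0, 0, 0, -1, 17.5, 31, 0, 0, 0, 0, -1, 17.5, 31, 0, 0, 0, 0, -1, 17.5, 31, 0, 0, 0, 0, -1, 17.5, 31, 0, 0, 0, 0, -1, 17.5, 31, 0, 0, 0, 0, -1, 17.5, 31, 0, 0, 0, 0, -1, 17.5, 31, 0, 0, 0, 0, -1])

```text
time: 3.07
position: [0.5155, 0.032, 0.3311]
ee_rot: [3.125, 0.321, -0.001]
contact_force: [-0.2, -0.4, 0.6]
width: 0.0001
```

```bash
python3 - <<'E'
from h import *
np.set_printoptions(precision=4,suppress=True)
st=arm.get_state();print(st["position"],st["ee_rot"])
w=arm.get_image("wrist");s=arm.get_image("side")
a=cv2.hconcat([w["pixels"][:,:,::-1],s["pixels"][60:300,150:450,::-1].repeat(1,0).copy() if 0 else cv2.resize(s["pixels"][80:280,160:420,::-1],(520,400))])
cv2.imwrite("pics/w1.png",cv2.resize(a,(800,int(400*800/a.shape[1]))))
E
```

```text
[0.5155 0.032  0.3311] [ 3.1247  0.3208 -0.0013]
```

View pics/w1.png

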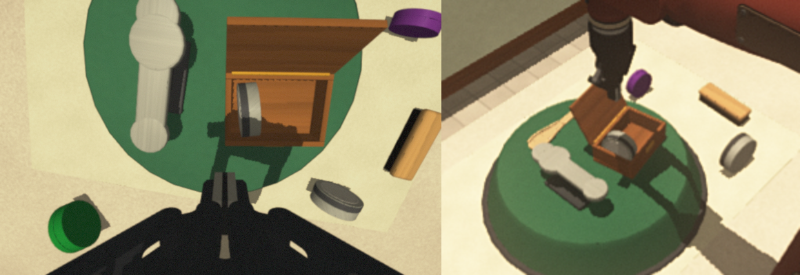

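```bash
cat >> h.py <<'E'
def wrist():
    st=arm.get_state();w=arm.get_image("wrist");T=np.eye(4);T[:3,:3]=R.from_rotvec(st["ee_rot"]).as_matrix();T[:3,3]=st["position"]
    C=T@np.array(w["hand_eye"]);w["origin"]=C[:3,3];w["rotation"]=R.from_matrix(C[:3,:3]).as_rotvec();return w
def box(p,q):
    c,n=np.cos(p[2]),np.sin(p[2]);return np.array([p[0]+c*q[0]-n*q[1],p[1]+n*q[0]+c*q[1],.1+q[2]])
BP=[.543,-.041,.204]
E
python3 - <<'E'
from h import *
w=wrist();im=w["pixels"][:,:,::-1].copy()
big=cv2.resize(im,None,fx=3,fy=3,interpolation=cv2.INTER_CUBIC)
def line(qs,col):
    pts=np.array([proj(w,box(BP,q))*3 for q in qs]).astype(int);cv2.polylines(big,[pts.reshape(-1,1,2)],True,col,1)
for a,b in((.052,.073),(.044,.065)): line([(a,b,.052),(a,-b,.052),(-a,-b,.052),(-a,b,.052)],(0,0,255))
th=np.linspace(0,2*np.pi,60)
for y in(.029,.055): line([(.038*np.cos(t),y,.046+.038*np.sin(t)) for t in th],(255,255,0))
x0,y0=300*3,20*3
cv2.imwrite("pics/o1.png",big[y0:y0+600,x0:x0+620])
E
```

```text
(no output)
```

View pics/o1.png

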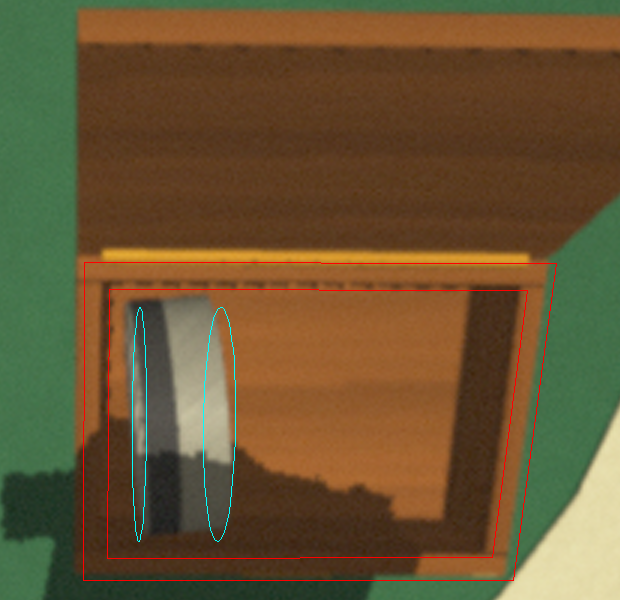

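Call:
apply_moves(series=[1.1, 1.5, -3, 0, 0, 0, -1, 1.1, 1.5, -7, 0, 0, 0, -1, 1.1, 1.5, -10, 0, 0, 0, -1, 1.1, 1.5, -13, 0, 0, 0, -1, 1.1, 1.5, -15, 0, 0, 0, -1, 1.1, 1.5, -16.5, 0, 0, 0, -1, 1.1, 1.5, -16.5, 0, 0, 0, -1])

```text
time: 3.8
position: [0.5228, 0.0446, 0.1622]
ee_rot: [-3.125, -0.313, 0.013]
contact_force: [-0.3, 0.9, 0.3]
width: -0.0001
```

```bash
sed -i 's/^BP=.*/BP=[.545,-.039,.208]/' h.py; cat >> h.py <<'E'
def inbox(P):
    c,n=np.cos(BP[2]),np.sin(BP[2]);d=np.array(P)-[BP[0],BP[1],.1];return np.array([c*d[0]+n*d[1],-n*d[0]+c*d[1],d[2]])
E
python3 - <<'E'
from h import *
st=arm.get_state();print(st["position"],inbox(st["position"]),R.from_rotvec(st["ee_rot"]).as_matrix()[:,0],st["contact_force"])
print(box(BP,[0,.088,.065])-box(BP,[0,.03,.065]))
E
```

```text
[0.52283679 0.04461588 0.16220682] [-0.00441853  0.08639039  0.06220682] [ 0.98016534  0.19802032 -0.00799113] [-0.29182762  0.92858743  0.27467146]
[-0.0119772   0.05674986  0.        ]
```

Call:
apply_moves(series=[0.5, -0.8, 0.2, 0, 0, 0, -1, 0.7, -1.4, 0.2, 0, 0, 0, -1, 0.8, -2.0, 0.2, 0, 0, 0, -1, 0.9, -2.5, 0.2, 0, 0, 0, -1, 1.0, -3.0, 0.2, 0, 0, 0, -1, 1.1, -3.5, 0.2, 0, 0, 0, -1, 1.2, -4.0, 0.2, 0, 0, 0, -1, 1.3, -4.5, 0.2, 0, 0, 0, -1, 1.4, -5.0, 0.2, 0, 0, 0, -1, 1.5, -5.5, 0.2, 0, 0, 0, -1])

```text
time: 4.63
position: [0.5415, -0.0094, 0.1682]
ee_rot: [3.126, 0.317, -0.0]
contact_force: [-0.2, -0.5, -0.4]
width: 0.0
```

```bash
python3 - <<'E'
from h import *
st=arm.get_state();print(inbox(st["position"]),st["contact_force"])
s=arm.get_image("side");t=arm.get_image("top")
a=[cv2.resize(s["pixels"][100:230,230:360,::-1],(400,400)),cv2.resize(t["pixels"][110:200,280:370,::-1],(400,400))]
cv2.imwrite("pics/p1.png",cv2.hconcat(a))
E
```

```text
[0.00263854 0.02968418 0.06821991] [-0.17131756 -0.52306776 -0.39396877]
```

View pics/p1.png

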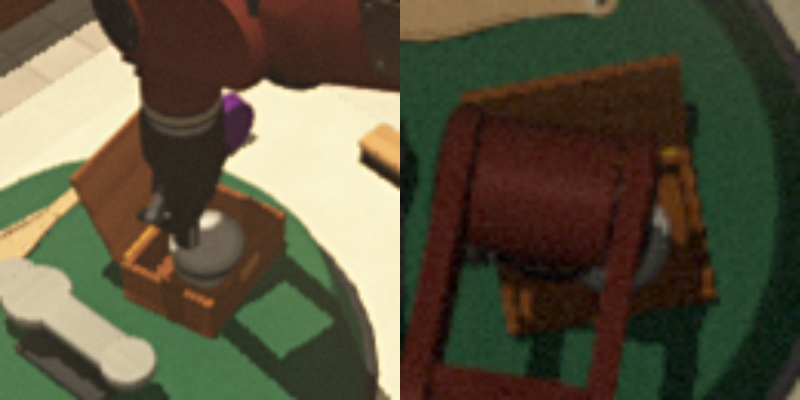

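The side picture shows the tin's face turned up at crop (207,245), so it has toppled. I'll raise the hand to check whether it lies flat.

Call:
apply_moves(series=[-0.5, 2, 0, 0, 0, 0, -1, -1, 4, 2, 0, 0, 0, -1, -1.5, 5, 6, 0, 0, 0, -1, -2, 5, 10, 0, 0, 0, -1, -2, 5, 14, 0, 0, 0, -1, -2, 5, 17, 0, 0, 0, -1, -2, 5, 17, 0, 0, 0, -1, -2, 5, 17, 0, 0, 0, -1])

```text
time: 5.4
position: [0.5228, 0.0413, 0.3415]
ee_rot: [3.125, 0.317, 0.01]
contact_force: [0.7, 0.1, -0.2]
width: 0.0
```

```bash
python3 - <<'E'
from h import *
st=arm.get_state();print(st["position"],inbox(st["position"]))
w=wrist();im=w["pixels"][:,:,::-1].copy();s=arm.get_image("side")
big=cv2.resize(im,None,fx=3,fy=3,interpolation=cv2.INTER_CUBIC)
th=np.linspace(0,2*np.pi,60)
def line(qs,col):
    pts=np.array([proj(w,box(BP,q))*3 for q in qs]).astype(int);cv2.polylines(big,[pts.reshape(-1,1,2)],True,col,1)
a,b=.044,.065;line([(a,b,.052),(a,-b,.052),(-a,-b,.052),(-a,b,.052)],(0,0,255))
line([(.038*np.cos(t),-.01+.038*np.sin(t),.034) for t in th],(255,255,0))
c=(proj(w,box(BP,[0,0,.05]))*3).astype(int);x0=max(c[0]-250,0);y0=max(c[1]-200,0)
cv2.imwrite("pics/p2.png",cv2.hconcat([big[y0:y0+400,x0:x0+500],cv2.resize(s["pixels"][140:230,260:330,::-1],(300,400))]))
E
```

```text
[0.52279619 0.04126066 0.34146262] [-0.00515112  0.08311587  0.24146262]
```

View pics/p2.png

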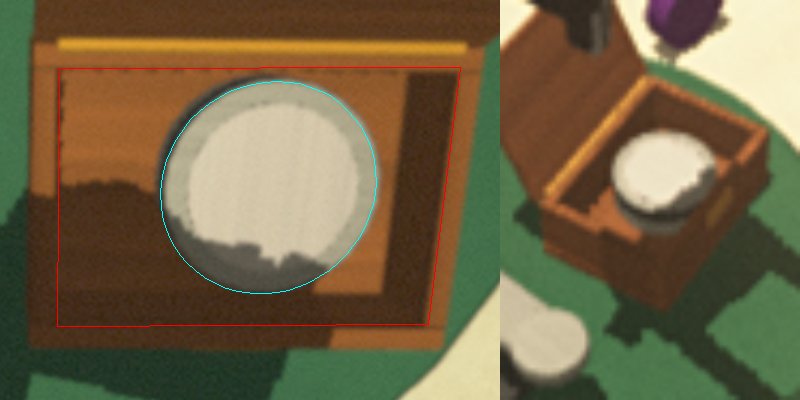

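The tin lies flat, centred at about (0, -10) mm in the box: the circle projected at a top height of 34 mm fits it. Next I'll move behind the lid, passing over it.

Call:
apply_moves(series=[4, -1, 0, 0, 0, 0, -1, 8, -2.5, 0, 0, 0, 0, -1, 12, -4, 0, 0, 0, 0, -1, 16.4, -5, 0, 0, 0, 0, -1, 16.4, -5, 0, 0, 0, 0, -1, 16.4, -5, -2, 0, 0, 0, -1, 16.4, -5, -5, 0, 0, 0, -1, 16.4, -5, -8, 0, 0, 0, -1, 16.4, -5, -11, 0, 0, 0, -1, 16.4, -5, -12.5, 0, 0, 0, -1, 16.4, -5, -12.5, 0, 0, 0, -1])

```text
time: 6.42
position: [0.6798, -0.0083, 0.2038]
ee_rot: [-3.122, -0.316, 0.025]
contact_force: [0.5, -0.4, -1.3]
width: -0.0002
```

```bash
python3 - <<'E'
from h import *
np.set_printoptions(precision=3,suppress=True)
st=arm.get_state();P=st["position"];print(P,inbox(P),st["contact_force"])
for a in np.arange(2.0,-.01,-.2):
    r=.078;hw=.011
    x=.052-r*np.cos(a)+.008*np.sin(a)+hw;z=.052+r*np.sin(a)+.008*np.cos(a)
    print(round(a,2),(box(BP,[x,0,z])-P)*100)
E
```

```text
[ 0.68  -0.008  0.204] [0.138 0.002 0.104] [ 0.454 -0.35  -1.337]
2.0 [-3.428 -0.953  1.582]
1.8 [-4.82  -1.247  2.237]
1.6 [-6.311 -1.561  2.596]
1.4 [-7.842 -1.884  2.645]
1.2 [-9.352 -2.203  2.382]
1.0 [-10.781  -2.505   1.818]
0.8 [-12.072  -2.777   0.975]
0.6 [-13.173  -3.009  -0.113]
0.4 [-14.041  -3.193  -1.403]
0.2 [-14.64   -3.319  -2.844]
0.0 [-14.948  -3.384  -4.377]
```

Call:
apply_moves(series=[-1.2, -0.3, 0.5, 0, 0, 0, -1, -2.4, -0.6, 1, 0, 0, 0, -1, -3.4, -0.9, 1.6, 0, 0, 0, -1, -4.2, -1.1, 1.9, 0, 0, 0, -1, -5, -1.3, 2.2, 0, 0, 0, -1, -5.8, -1.4, 2.4, 0, 0, 0, -1, -6.6, -1.6, 2.6, 0, 0, 0, -1, -7.4, -1.8, 2.6, 0, 0, 0, -1, -8.2, -2, 2.6, 0, 0, 0, -1, -8.8, -2.1, 2.5, 0, 0, 0, -1, -9.4, -2.2, 2.4, 0, 0, 0, -1])

```text
time: 7.33
position: [0.5911, -0.0313, 0.2378]
ee_rot: [3.125, 0.316, 0.001]
contact_force: [1.5, 0.6, 2.4]
width: -0.0
```

```bash
python3 - <<'E'
from h import *
np.set_printoptions(precision=3,suppress=True)
st=arm.get_state();P=st["position"];print(P,inbox(P),st["contact_force"])
for a in np.arange(1.2,-.01,-.1):
    r=.078;hw=.011
    x=.052-r*np.cos(a)+.008*np.sin(a)+hw;z=.052+r*np.sin(a)+.008*np.cos(a)
    print(round(a,2),(box(BP,[x,0,z])-P)*100)
s=arm.get_image("side");cv2.imwrite("pics/l1.png",cv2.resize(s["pixels"][80:240,210:370,::-1],(480,480)))
E
```

```text
[ 0.591 -0.031  0.238] [ 0.047 -0.002  0.138] [1.514 0.631 2.408]
1.2 [-0.479  0.105 -1.021]
1.1 [-1.208 -0.049 -1.267]
1.0 [-1.908 -0.197 -1.585]
0.9 [-2.574 -0.338 -1.974]
0.8 [-3.199 -0.469 -2.428]
0.7 [-3.776 -0.591 -2.944]
0.6 [-4.3   -0.702 -3.517]
0.5 [-4.766 -0.8   -4.139]
0.4 [-5.168 -0.885 -4.807]
0.3 [-5.503 -0.956 -5.512]
0.2 [-5.768 -1.012 -6.247]
0.1 [-5.959 -1.052 -7.006]
-0.0 [-6.075 -1.076 -7.781]
```

View pics/l1.png

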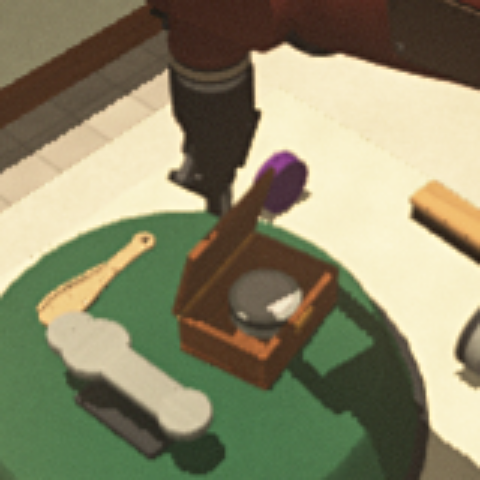

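The lid has passed upright and leans over the box; the tin is still flat and the horn and last have not moved. I'll continue along the arc.

Call:
apply_moves(series=[-1, -0.1, -0.9, 0, 0, 0, -1, -1.9, -0.2, -1.5, 0, 0, 0, -1, -2.6, -0.3, -1.9, 0, 0, 0, -1, -3.2, -0.5, -2.4, 0, 0, 0, -1, -3.8, -0.6, -2.9, 0, 0, 0, -1, -4.3, -0.7, -3.5, 0, 0, 0, -1, -4.8, -0.8, -4.1, 0, 0, 0, -1, -5.3, -0.9, -4.8, 0, 0, 0, -1, -5.7, -1, -5.5, 0, 0, 0, -1, -6.1, -1.1, -6.2, 0, 0, 0, -1, -6.4, -1.1, -6.6, 0, 0, 0, -1])

```text
time: 8.3
position: [0.5263, -0.042, 0.1698]
ee_rot: [-3.125, -0.316, 0.003]
contact_force: [0.5, -0.6, 0.9]
width: -0.0003
```

```bash
python3 - <<'E'
from h import *
np.set_printoptions(precision=3,suppress=True)
st=arm.get_state();P=st["position"];print(P,inbox(P),st["contact_force"])
E
```

```text
[ 0.526 -0.042  0.17 ] [-0.019  0.001  0.07 ] [ 0.515 -0.551  0.915]
```

Call:
apply_moves(series=[-0.6, -0.1, -0.3, 0, 0, 0, -1, -1.2, -0.3, -0.6, 0, 0, 0, -1, -1.5, -0.3, -0.9, 0, 0, 0, -1, -1.5, -0.3, -1.1, 0, 0, 0, -1, -1.5, -0.3, -1.2, 0, 0, 0, -1, -1.5, -0.3, -1.2, 0, 0, 0, -1])

```text
time: 8.8
position: [0.5113, -0.0451, 0.16]
ee_rot: [-3.125, -0.317, 0.005]
contact_force: [-5.3, -1.0, 6.7]
width: 0.0002
```

Call:
apply_moves(series=[0, 0, -0.2, 0, 0, 0, -1, 0, 0, -0.4, 0, 0, 0, -1, 0, 0, -0.4, 0, 0, 0, -1, 0, 0, -0.4, 0, 0, 0, -1])

```text
time: 9.13
position: [0.5114, -0.0451, 0.1597]
ee_rot: [3.125, 0.317, -0.007]
contact_force: [-12.2, 1.1, 23.8]
width: -0.0002
```

The tip held at 0.1597 m under 24 N, which matches the top of a shut lid (0.160 m). I'll retreat straight up, back off and check.

Call:
apply_moves(series=[0, 0, 1, 0, 0, 0, -1, 0, 0, 4, 0, 0, 0, -1, 0, 0, 8, 0, 0, 0, -1, -4, -4, 12, 0, 0, 0, -1, -7, -8, 15, 0, 0, 0, -1, -10, -11, 17, 0, 0, 0, -1, -10, -13, 17, 0, 0, 0, -1, -10, -13, 17, 0, 0, 0, -1, -10, -13, 17, 0, 0, 0, -1])

```text
time: 9.88
position: [0.4118, -0.1785, 0.3282]
ee_rot: [3.121, 0.308, 0.005]
contact_force: [0.3, 0.4, 0.1]
width: 0.0001
```

```bash
python3 - <<'E'
from h import *
np.set_printoptions(precision=3,suppress=True)
st=arm.get_state();print(st["time"],st["position"],st["contact_force"])
s=arm.get_image("side");t=arm.get_image("top");w=wrist()
print([(d["xy"],d["p"]) for d in arm.spot_point("lid_edge",s)],proj(s,box(BP,[-.052,0,.06])))
for n in("shoe_last","shoe_horn","brush"): print(n,[(d["xy"],round(d["p"],2)) for d in arm.spot_point(n,s)][:1],[(d["xy"],round(d["p"],2)) for d in arm.spot_point(n,t)][:1])
cv2.imwrite("pics/f1.png",cv2.hconcat([cv2.resize(s["pixels"][100:240,230:370,::-1],(400,400)),cv2.resize(w["pixels"][:,120:520,::-1],(400,400))]))
E
```

```text
9.8833 [ 0.412 -0.179  0.328] [0.265 0.432 0.127]
[([311.4, 180.9], 0.59)] [311.076 181.182]
shoe_last [] [([270.0, 161.9], 0.78)]
shoe_horn [] [([300.7, 109.8], 0.91)]
brush [([363.1, 159.7], 0.91)] [([422.8, 179.7], 0.69)]
```

View pics/f1.png

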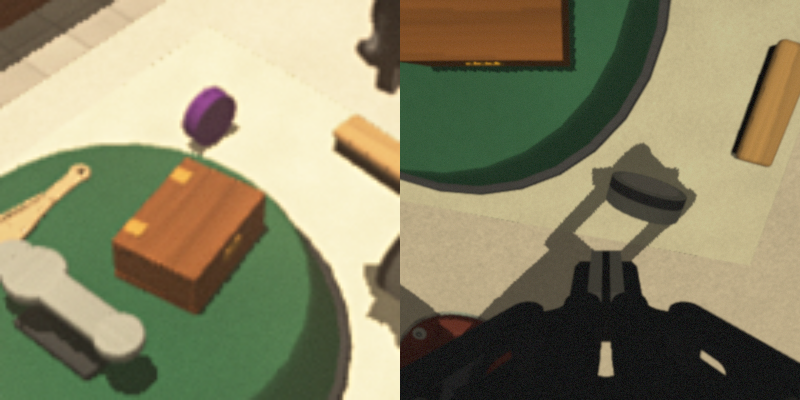

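```bash
python3 -c "
from bench import arm
print(arm.close_job())"
```

```text
the job is handed in; nothing more can be done
None
```

The job is done and handed in at about 10 s of the 43 s allowed; no verdict is reported. I pushed the grey tin over towards the box's -y end with shut fingertips. I then pushed the lid over from behind, pressed it shut and backed the hand away.

**Tin:** before the lid was closed, the wrist picture showed it lying flat, centred at about (0, -10) mm in the box. It can't be seen now that the lid is shut, so its final pose is inferred.

**Lid:** the press held at 0.1597 m under 24 N, against an expected 0.160 m for a shut lid. Its free edge also appears within 1 px of the shut position in the side camera.

**Bystanders:**
- **Top camera:** it found the last, horn and brush within about 4 px of where they started.
- **Side camera:** the network found the brush about where it was but missed the last and horn. Both look unmoved in the side picture.

**Hand:** it is clear of everything, with about 0.5 N of residual force reading.

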